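# Tip a thin spacer plate off its rocker in the lens-blocking shop

## Task

Two thin tabbed spacer plates lie flat on pick-up rockers. Press down the broad overhanging end of the square-bodied plate so that its tab tips up and stays up, then take it by the raised tab, lift it away and set it down flat inside the grey tray without dropping it. Leave the round-bodied plate undisturbed on its own rocker.

Things in the scene. Friction and masses are not known exactly. Their poses are not given: they have to be found in the camera images.
- square_plate: Bare aluminium plate 3 mm thick, 75 g: square body 100 mm wide (y), with a tab 36 mm wide at +x. Origin on the underside; body from x = -55 to +5 mm, tab on to +85 mm; z up. At the start it lies flat, underside 45 mm above the bench: the body overhangs on a thin rocker pan, the tab lies on a fixed dark steel block (x 0 to 95 mm, 92 mm wide, 45 mm high), so it cannot be gripped until tipped up.
- cradle_a_rocker (a joint): Tilt of the rocker under the square plate, rad: 0 flat (start), 0.44 at its stop, tab up. Hinge along the plate's y, under its origin, 45 mm above the bench. It is stiff and stays where left; pressing the body 40 mm from the hinge takes 3 N and goes down 17 mm. Its tongue under the tab is 22 mm wide, 55 mm long, so the tab's sides are free. A lip level with the plate's top stops it sliding to -x.
- tray: Grey plastic tray, open on top, fixed: 205 mm (x) by 165 mm (y), 20 mm high, walls 5 mm, floor 5 mm thick. Origin at the centre of its underside.
- round_plate: The plate to leave alone: same aluminium, thickness, length and tab, but its body is a disc 100 mm across. Origin and axes as for the square plate; on an identical rocker.

How it is judged:
By the outcome, as a careful person would: the job done as asked, in the order asked, and still so for the second after the job is handed in, with the robot touching nothing.
It also fails if it takes over 45 s, if anything falls off the work surface, if the arm or the gripper's body presses on something with over 40 N, if the wrist force passes 120 N, or if a joint passes its speed limit or range.

## Robot

A 6-joint arm with a two-finger parallel gripper is mounted at the origin on the work surface. World frame = base frame: x ahead of the robot, y to its left, z up, the work surface at z = 0. Lengths are in m, angles in degrees, forces in N, time in s.
With the tool pointing down it reaches from about 0.25 to 0.775 m from the base axis. Payload 4 kg.
Tool frame: the origin (TCP) lies midway between the tips of the shut fingers; the grasp point (between the pads) lies 19 mm behind it; z points along the fingers, y is the line along which they close (so a half turn about z gives the same grasp; the last joint's range is limited). The gripper opens to 85 mm and grips with 20 to 120 N. Pads are 22 mm wide; open, the fingers measure 114 mm over their backs; the gripper's body (76 mm by 85 mm) begins 54 mm behind the grasp point. The pads swing forward as they close: fully open they stand 13 mm farther back than shut.
Start: joints at [-80.506, 4.996, 78.535, -0, 96.463, -5.907], TCP at [0.146, -0.53, 0.231] pointing down, gripper open.
Joint ranges: [-177.83, 177.83], [-43.37, 116.18], [15.69, 146.23], [-61.86, 241.86], [9.47, 152.12], [-147.06, 147.06]. Speed limits (degrees/s): [159.86, 159.86, 180, 180, 180, 180].

## Interface

Orientations are given as a 3x3 rotation matrix whose columns are the frame's x, y, z axes.
In Python, from workcell import r, camera, job, boxes_of, masks_of, place_of gives the robot as it stands.
- The arm moves only by the tool jog_arm, never from a script. Its argument "commands" is a list of rows, each an object of numbers: "dx", "dy", "dz": the shift along the tool's x, y, z in mm; "rx", "ry", "rz": the turn, a rotation vector about the tool's x, y, z in rad; "hand": the closure in counts, from 0 (fully open) to 255 (shut). A call has exactly 8 rows; each row is the pose to reach, as a shift and turn from the pose commanded when the call began, along the tool's axes at that moment; what a row does not reach only later rows make up. A row lasts 1/10 s, in which the tool goes at most 50 mm and 8.59 degrees, less where a joint would pass 70% of its speed; a pose out of reach is approached as far as the arm can. A call with a gripper value outside its range is refused whole. The fingers move at their own pace and stop on an object; "newtons" is the grip in N (left out, the last holds). Time passes only in rows, so rows that repeat a pose let the fingers close, or fill a call up. It gives the time, the measured TCP pose, the force, the opening and the grip force at its end, in the units of the state.
- r.sense(): the state, without advancing time (a new reading comes with each control period).
- camera(name): name is "scene" or "top" or "wrist"; returns a dict with "image" (400x640x3 uint8, red, green, blue), "fx", "fy", "cx", "cy" (pixels), "D" ([k1, k2, p1, p2, k3] as OpenCV has them; the pictures are not rectified), "extrinsics" (4x4, takes a point from world to camera coordinates). Camera axes: x right, y up, looking along -z (the intrinsics and any distortion apply to the point x, -y, -z); pixel columns grow to the right and rows downward; lengths in m; the calibration is good to about 2 mm. A picture is of the moment at which its call begins. There is no depth.
- job.job_done(): hands the job in; it is judged then, once.
Trained networks look in the newest picture that a camera, given by its name, has taken for a name from the list of things; names that differ only in an ending like _2 or _b are one class to them, and where a whole thing is asked for, a point or a joint stands for the part that bears it (a point fixed in the world has none). Each returns a list of dicts, best first, with "score" (0 to 1); they miss things now and then, are a little off and sometimes report something else, mostly with a low value. They report only what shows in the picture. A call takes as long as a camera call.
- boxes_of(camera, thing): "box" ([left, top, right, bottom] in pixels, round what is visible of it).
- masks_of(camera, thing): "pixels" (400x640 bool, what is visible of it) and "box" ([left, top, right, bottom] in pixels, round what is visible of it).
- place_of(camera, thing): "uv" ([column, row] in pixels: a listed point, or the origin of a listed thing).
The state is a dict: "time_s": time; "qpos": joint angles; "qvel": joint speeds; "joint_torque": joint torques, N m; "position": TCP position; "orientation": TCP orientation; "force": force on the tool from outside, world axes, zero at the start; "torque": the same for the moment, N m; "grip_width": finger opening in m; "grip_force": force on a finger pad.
Only numpy, scipy, OpenCV 4.12 (cv2) and the standard library are available. Lean on these libraries where they do the work, as an engineer would, in place of code of your own. Each camera call takes 0.05 s, during which the arm holds its last target. There are 200 camera calls.

## Working session

There is one attempt and no reset: what is moved stays moved. The work goes in short steps, Python scripts to look and compute and a tool call to move; the robot and the scene stay as the last step left them, time stands still between calls to the robot, and variables do not carry over. Pictures are saved under pics/ and viewed, at most 10 in all, crops included, and the job is handed in when it is done.

Besides the shell and the picture viewer there is one more tool, called after "Request:" as name(argument=value, ...) on one line, values as JSON. jog_arm: Moves the arm, as the interface text tells. Its arguments: {"type":"object","properties":{"commands":{"type":"array","items":{"type":"object","properties":{"dx":{"type":"number"},"dy":{"type":"number"},"dz":{"type":"number"},"rx":{"type":"number"},"ry":{"type":"number"},"rz":{"type":"number"},"hand":{"type":"number"}}}},"newtons":{"type":"number"}},"required":["commands"]}

```bash
mkdir -p pics; ls; python3 - <<'E'
from workcell import r,camera,job,boxes_of,masks_of,place_of
import cv2,numpy as np
for c in ["top","scene"]:
    d=camera(c); cv2.imwrite(f"pics/{c}0.png",d["image"][:,:,::-1])
    print(c,d["fx"],d["fy"],d["cx"],d["cy"],d["D"],np.round(d["extrinsics"],4).tolist())
    for t in ["square_plate","round_plate","tray","cradle_a_rocker"]:
        print(t,[(np.round(b["box"]),round(b["score"],2)) for b in boxes_of(c,t)][:3],[(np.round(b["uv"],1),round(b["score"],2)) for b in place_of(c,t)][:3])
s=r.sense();print(s["time_s"],s["position"],np.round(s["orientation"],3).tolist(),s["force"],s["grip_width"])
E
```

```text
pics
top 495.37093302436733 495.37093302436733 313.9519698344976 208.13268904699416 [-0.08945238  0.          0.          0.          0.        ] [[0.0297, -0.9995, 0.0069, -0.0138], [0.9959, 0.0302, 0.0849, -0.532], [-0.0851, 0.0044, 0.9964, -0.9726], [0.0, 0.0, 0.0, 1.0]]
square_plate [(array([161., 176., 216., 249.]), 0.88)] [(array([183.8, 217. ]), 0.71)]
round_plate [(array([412., 164., 458., 235.]), 0.8)] [(array([438.1, 208.6]), 0.87)]
tray [(array([273., 153., 360., 258.]), 0.55)] [(array([313.6, 205.9]), 0.92)]Traceback (most recent call last):
  File "<stdin>", line 7, in <module>
ValueError: it knows: round_plate, square_plate, tray
```

```bash
cat > h.py <<'E'
from workcell import r,camera,job,boxes_of,masks_of,place_of
import cv2,numpy as np
def proj(d,P):
    E=np.array(d["extrinsics"]);P=np.atleast_2d(P);C=(E[:3,:3]@P.T).T+E[:3,3];C=C*[1,-1,-1]
    K=np.array([[d["fx"],0,d["cx"]],[0,d["fy"],d["cy"]],[0,0,1]])
    return cv2.projectPoints(C,np.zeros(3),np.zeros(3),K,np.array(d["D"],float))[0][:,0]
def unproj(d,uv,z):
    K=np.array([[d["fx"],0,d["cx"]],[0,d["fy"],d["cy"]],[0,0,1]]);E=np.array(d["extrinsics"])
    n=cv2.undistortPoints(np.array(uv,float).reshape(-1,1,2),K,np.array(d["D"],float))[:,0]
    D=np.c_[n[:,0],-n[:,1],-np.ones(len(n))]@E[:3,:3]; o=-E[:3,:3].T@E[:3,3]
    return o+D*((z-o[2])/D[:,2])[:,None]
E
python3 - <<'E'
from h import *
for c in ["top","scene"]:
    d=camera(c); 
    if c=="scene": cv2.imwrite(f"pics/{c}0.png",d["image"][:,:,::-1])
    for t,z in [("square_plate",.045),("round_plate",.045),("tray",0)]:
        for b in place_of(c,t)[:2]: print(c,t,np.round(b["uv"],1),round(b["score"],2),unproj(d,b["uv"],z).round(4))
    if c=="top":
        for t,z in [("square_plate",.048),("round_plate",.048),("tray",.02)]:
            for m in masks_of(c,t)[:1]:
                cs=max(cv2.findContours(m["pixels"].astype(np.uint8),0,2)[0],key=cv2.contourArea)[:,0]
                W=unproj(d,cs,z)[:,:2]; R=cv2.minAreaRect((W*1000).astype(np.float32)); print(t,m["box"],R,len(cs))
s=r.sense();print(s["time_s"],s["position"],np.round(s["orientation"],3).tolist(),s["force"],s["grip_width"])
im=cv2.imread("pics/top0.png")[130:280,140:480]; cv2.imwrite("pics/top0c.png",cv2.resize(im,(800,353),interpolation=2))
E
```

```text
top square_plate [185.6 217.1] 0.84 [[0.5049 0.2544 0.045 ]]
top round_plate [435.  209.2] 0.94 [[ 0.5354 -0.237   0.045 ]]
top tray [315.1 205. ] 0.87 [[ 5.406e-01 -1.000e-04  0.000e+00]]
square_plate [160.7, 179.3, 213.2, 248.9] ((513.4981689453125, 253.91213989257812), (138.86862182617188, 101.33309173583984), 5.077638149261475) 44
round_plate [414.4, 162.9, 459.5, 235.3] ((548.0724487304688, -235.2882843017578), (138.4915771484375, 99.17332458496094), 20.054485321044922) 73
tray [272.8, 154.0, 358.4, 256.4] ((539.8658447265625, 0.70440673828125), (206.644287109375, 164.7054443359375), 2.263540029525757) 58
scene square_plate [398.5 147.9] 0.96 [[0.5094 0.2455 0.045 ]]
scene round_plate [214.6 250.5] 0.6 [[ 0.5368 -0.2368  0.045 ]]
scene tray [323.4 216.3] 0.87 [[ 0.5455 -0.0011  0.    ]]
0.95 [ 0.14607102 -0.53026199  0.23135346] [[0.964, 0.266, 0.0], [0.266, -0.964, -0.0], [0.0, 0.0, -1.0]] [-0.13719067  0.52745469 -0.36170866] 0.08543338564092369
```

View pics/top0.png

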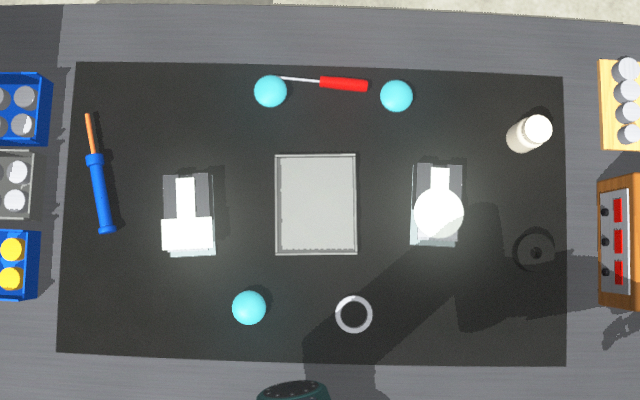

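View pics/scene0.png

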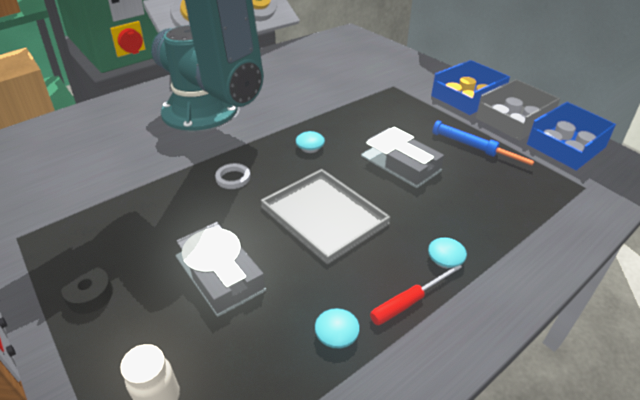

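The top view shows the square plate at about (186,217), its tab pointing up the image (+x). The tray is at (315,205) and the round plate at (437,209). The arm is clear of all three. Next I'll fit the square plate's outline.

```bash
python3 - <<'E'
from h import *
from scipy.optimize import minimize
d=camera("top"); g=d["image"].min(2).astype(np.float32)
im=cv2.resize(d["image"][165:265,150:230],(640,800),interpolation=cv2.INTER_CUBIC)
T=np.array([[-55,-50],[5,-50],[5,-18],[85,-18],[85,18],[5,18],[5,50],[-55,50]])/1000
def world(p): c,s=np.cos(p[2]),np.sin(p[2]); return np.c_[T@np.array([[c,s],[-s,c]])+p[:2],np.full(8,.048)]
def ras(p):
    m=np.zeros((400,640),np.uint8); cv2.fillPoly(m,[np.round(proj(d,world(p))*256+0).astype(np.int32)],255,cv2.LINE_AA,8); return m/255.
mk=masks_of("top","square_plate")[0]["pixels"]
best={}
for name,tgt in [("mask",mk.astype(float)),("bright",cv2.dilate(mk.astype(np.uint8),np.ones((5,5)))*np.clip((g-200)/40,0,1))]:
    f=lambda p:np.abs(ras(p*[1,1,10*0+1])-tgt)[150:280,140:240].sum()
    R=None
    for a in np.radians([-6,-2,2,6]):
        x0=np.array([.507,.254,a]); q=minimize(f,x0,method="Nelder-Mead",options=dict(initial_simplex=x0+np.array([[0,0,0],[.006,0,0],[0,.006,0],[0,0,.06]]),xatol=1e-5,fatol=.01))
        if R is None or q.fun<R.fun:R=q
    print(name,R.x[:2].round(4),np.degrees(R.x[2]).round(2),R.fun.round(1)); best[name]=R.x
for p,c in [(best["mask"],(255,0,0)),(best["bright"],(0,160,0))]:
    cv2.polylines(im,[np.round((proj(d,world(p))-[150,165]+.5)*8).astype(int)],True,c,1)
cv2.imwrite("pics/fit.png",cv2.resize(im,(480,600),interpolation=3)[:,:,::-1])
E
```

```text
mask [0.4975 0.2523] 5.31 166.0
bright [0.4965 0.2523] 5.61 122.8
```

View pics/fit.png

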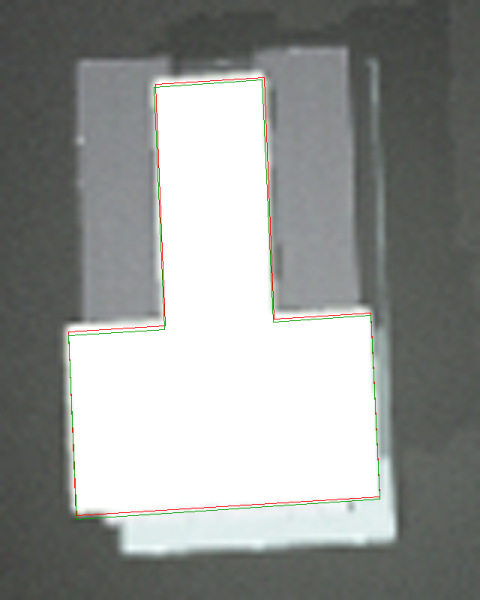

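The fitted outline lies on the plate to within about 1 px: origin about (0.498, 0.2525), yaw about 5.4°. I'll move above the body with the fingers shut and refine the fit with the wrist camera.

```bash
cat >> h.py <<'E'
from scipy.spatial.transform import Rotation as Ro
def Rt(psi,th):
    c,s=np.cos(np.radians(psi)),np.sin(np.radians(psi)); C,S=np.cos(th),np.sin(th)
    return np.array([[C*c,s,S*c],[C*s,-c,S*s],[S,0,-C]])
def cmd(p,R,s=None,base=None):
    s=s or r.sense(); P,O=base or (np.array(s["position"]),np.array(s["orientation"]))
    return (O.T@(np.array(p)-P)*1000).round(1),Ro.from_matrix(O.T@R).as_rotvec().round(4)
E
python3 - <<'E'
from h import *
for x in (.40,.46): print(cmd([x,.248,.20],Rt(5.4,0)))
E
```

```text
(array([ 451.5, -682.9,   31.3]), array([1.000e-04, 0.000e+00, 1.746e-01]))
(array([ 509.4, -666.9,   31.3]), array([1.000e-04, 0.000e+00, 1.746e-01]))
```

Request:
jog_arm(commands=[{"dx": 25, "dy": -37, "rz": 0.02, "hand": 255}, {"dx": 50, "dy": -75, "rz": 0.04, "hand": 255}, {"dx": 75, "dy": -112, "rz": 0.06, "hand": 255}, {"dx": 100, "dy": -150, "rz": 0.08, "hand": 255}, {"dx": 125, "dy": -187, "rz": 0.1, "hand": 255}, {"dx": 150, "dy": -225, "rz": 0.12, "hand": 255}, {"dx": 175, "dy": -262, "rz": 0.15, "hand": 255}, {"dx": 200, "dy": -300, "rz": 0.175, "hand": 255}])

```text
invalid input
```

```bash
python3 - <<'E'
from h import *
print(r.sense()["qpos"],cmd([.42,.248,.20],Rt(5.4,0)))
E
```

```text
[-8.05066172e+01  4.99499761e+00  7.85344801e+01 -2.35296846e-03
  9.64636375e+01 -5.90919463e+00] (array([ 470.8, -677.6,   31.3]), array([1.000e-04, 0.000e+00, 1.746e-01]))
```

Request:
jog_arm(commands=[{"dx": 25, "dy": -37, "dz": 0, "rx": 0, "ry": 0, "rz": 0.02, "hand": 255}, {"dx": 50, "dy": -75, "dz": 0, "rx": 0, "ry": 0, "rz": 0.04, "hand": 255}, {"dx": 75, "dy": -112, "dz": 0, "rx": 0, "ry": 0, "rz": 0.06, "hand": 255}, {"dx": 100, "dy": -150, "dz": 0, "rx": 0, "ry": 0, "rz": 0.08, "hand": 255}, {"dx": 125, "dy": -187, "dz": 0, "rx": 0, "ry": 0, "rz": 0.1, "hand": 255}, {"dx": 150, "dy": -225, "dz": 0, "rx": 0, "ry": 0, "rz": 0.12, "hand": 255}, {"dx": 175, "dy": -262, "dz": 0, "rx": 0, "ry": 0, "rz": 0.15, "hand": 255}, {"dx": 200, "dy": -300, "dz": 0, "rx": 0, "ry": 0, "rz": 0.175, "hand": 255}], newtons=40)

```text
time_s: 1.85
position: [0.2593, -0.1863, 0.2315]
orientation: [[0.996, 0.091, 0.001], [0.091, -0.996, -0.001], [0.001, 0.001, -1.0]]
force: [1.0, 0.3, 0.7]
grip_width: -0.0001
grip_force: 0.0
```

```bash
python3 - <<'E'
from h import *
print(r.sense()["qpos"],cmd([.42,.248,.20],Rt(5.4,0)))
E
```

```text
[-4.59242270e+01 -2.58925258e+01  1.04523637e+02  1.68529437e-02
  1.01284727e+02  3.88370231e+01] (array([ 199.6, -417.9,   31.4]), array([ 0.001 , -0.0011, -0.0028]))
```

Request:
jog_arm(commands=[{"dx": 20, "dy": -42, "dz": 4, "rx": 0, "ry": 0, "rz": 0, "hand": 255}, {"dx": 40, "dy": -84, "dz": 8, "rx": 0, "ry": 0, "rz": 0, "hand": 255}, {"dx": 60, "dy": -126, "dz": 12, "rx": 0, "ry": 0, "rz": 0, "hand": 255}, {"dx": 80, "dy": -168, "dz": 16, "rx": 0, "ry": 0, "rz": 0, "hand": 255}, {"dx": 100, "dy": -210, "dz": 20, "rx": 0, "ry": 0, "rz": 0, "hand": 255}, {"dx": 120, "dy": -252, "dz": 24, "rx": 0, "ry": 0, "rz": 0, "hand": 255}, {"dx": 140, "dy": -294, "dz": 28, "rx": 0, "ry": 0, "rz": 0, "hand": 255}, {"dx": 160, "dy": -336, "dz": 31, "rx": 0, "ry": 0, "rz": 0, "hand": 255}])

```text
time_s: 2.65
position: [0.3872, 0.1638, 0.2003]
orientation: [[0.996, 0.095, 0.001], [0.095, -0.996, -0.0], [0.001, 0.0, -1.0]]
force: [0.7, -0.7, 0.2]
grip_width: 0.0
grip_force: 0.0
```

Request:
jog_arm(commands=[{"dx": 13, "dy": -27, "dz": 0, "rx": 0, "ry": 0, "rz": 0, "hand": 255}, {"dx": 26, "dy": -54, "dz": 0, "rx": 0, "ry": 0, "rz": 0, "hand": 255}, {"dx": 40, "dy": -82, "dz": 0, "rx": 0, "ry": 0, "rz": 0, "hand": 255}, {"dx": 40, "dy": -82, "dz": 0, "rx": 0, "ry": 0, "rz": 0, "hand": 255}, {"dx": 40, "dy": -82, "dz": 0, "rx": 0, "ry": 0, "rz": 0, "hand": 255}, {"dx": 40, "dy": -82, "dz": 0, "rx": 0, "ry": 0, "rz": 0, "hand": 255}, {"dx": 40, "dy": -82, "dz": 0, "rx": 0, "ry": 0, "rz": 0, "hand": 255}, {"dx": 40, "dy": -82, "dz": 0, "rx": 0, "ry": 0, "rz": 0, "hand": 255}])

```text
time_s: 3.45
position: [0.4191, 0.2462, 0.2006]
orientation: [[0.996, 0.092, 0.001], [0.092, -0.996, 0.0], [0.001, 0.0, -1.0]]
force: [-0.3, 0.0, -0.2]
grip_width: -0.0001
grip_force: 0.0
```

```bash
python3 - <<'E'
from h import *
d=camera("wrist"); im=d["image"][:,:,::-1].copy()
s=r.sense();print(s["qpos"],s["position"],s["force"])
T=np.array([[-55,-50],[5,-50],[5,-18],[85,-18],[85,18],[5,18],[5,50],[-55,50]])/1000
c,q=np.cos(np.radians(5.4)),np.sin(np.radians(5.4)); W=np.c_[T@np.array([[c,q],[-q,c]])+[.498,.2525],np.full(8,.048)]
cv2.polylines(im,[np.round(proj(d,W)).astype(int)],True,(0,0,255),1)
print(proj(d,W).round().tolist())
cv2.imwrite("pics/wrist1.png",im)
E
```

```text
[ 2.37589158e+01 -2.74860836e+00  8.98964001e+01 -7.97316462e-03
  9.28203504e+01  1.08449219e+02] [0.41913429 0.24629314 0.20057823] [-0.51890214 -0.23441187  0.95629119]
[[371.0, 156.0], [375.0, 94.0], [341.0, 94.0], [343.0, -3.0], [301.0, -3.0], [303.0, 94.0], [270.0, 94.0], [273.0, 156.0]]
```

View pics/wrist1.png

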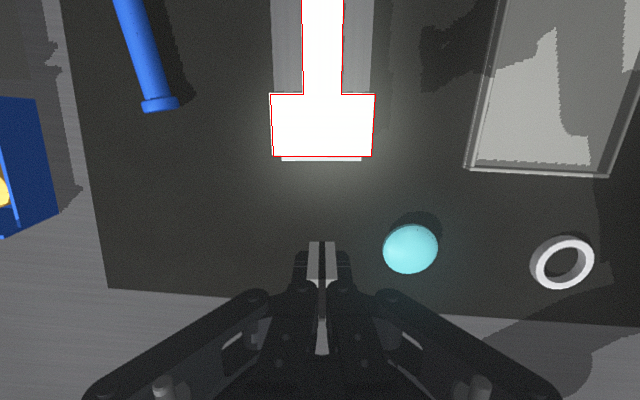

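The outline matches the wrist view to within about 1 px, so I trust the pose: (0.498, 0.2525), yaw 5.4°. Next I'll descend to just above the body, 43 mm behind the hinge.

Request:
jog_arm(commands=[{"dx": 12, "dy": 0, "dz": 25, "rx": 0, "ry": 0, "rz": 0, "hand": 255}, {"dx": 24, "dy": 0, "dz": 55, "rx": 0, "ry": 0, "rz": 0, "hand": 255}, {"dx": 36, "dy": 1, "dz": 85, "rx": 0, "ry": 0, "rz": 0, "hand": 255}, {"dx": 36, "dy": 1, "dz": 110, "rx": 0, "ry": 0, "rz": 0, "hand": 255}, {"dx": 36, "dy": 1, "dz": 130, "rx": 0, "ry": 0, "rz": 0, "hand": 255}, {"dx": 36, "dy": 1, "dz": 142, "rx": 0, "ry": 0, "rz": 0, "hand": 255}, {"dx": 36, "dy": 1, "dz": 142, "rx": 0, "ry": 0, "rz": 0, "hand": 255}, {"dx": 36, "dy": 1, "dz": 142, "rx": 0, "ry": 0, "rz": 0, "hand": 255}])

```text
time_s: 4.3
position: [0.4556, 0.2494, 0.0591]
orientation: [[0.996, 0.093, 0.001], [0.093, -0.996, 0.0], [0.001, -0.0, -1.0]]
force: [0.9, 0.5, 0.4]
grip_width: -0.0
grip_force: 0.0
```

Request:
jog_arm(commands=[{"dx": 0, "dy": 0, "dz": 3, "rx": 0, "ry": 0, "rz": 0, "hand": 255}, {"dx": 0, "dy": 0, "dz": 6, "rx": 0, "ry": 0, "rz": 0, "hand": 255}, {"dx": 0, "dy": 0, "dz": 8, "rx": 0, "ry": 0, "rz": 0, "hand": 255}, {"dx": 0, "dy": 0, "dz": 10, "rx": 0, "ry": 0, "rz": 0, "hand": 255}, {"dx": 0, "dy": 0, "dz": 12, "rx": 0, "ry": 0, "rz": 0, "hand": 255}, {"dx": 0, "dy": 0, "dz": 14, "rx": 0, "ry": 0, "rz": 0, "hand": 255}, {"dx": 0, "dy": 0, "dz": 16, "rx": 0, "ry": 0, "rz": 0, "hand": 255}, {"dx": 0, "dy": 0, "dz": 18, "rx": 0, "ry": 0, "rz": 0, "hand": 255}])

```text
time_s: 5.1
position: [0.4554, 0.2494, 0.0404]
orientation: [[0.996, 0.094, 0.001], [0.094, -0.996, 0.0], [0.001, -0.0, -1.0]]
force: [-1.1, -0.3, 3.5]
grip_width: 0.0002
grip_force: 1.3
```

Request:
jog_arm(commands=[{"dx": 0, "dy": 0, "dz": 1, "rx": 0, "ry": 0, "rz": 0, "hand": 255}, {"dx": 0, "dy": 0, "dz": 2, "rx": 0, "ry": 0, "rz": 0, "hand": 255}, {"dx": 0, "dy": 0, "dz": 3, "rx": 0, "ry": 0, "rz": 0, "hand": 255}, {"dx": 0, "dy": 0, "dz": 4, "rx": 0, "ry": 0, "rz": 0, "hand": 255}, {"dx": 0, "dy": 0, "dz": 5, "rx": 0, "ry": 0, "rz": 0, "hand": 255}, {"dx": 0, "dy": 0, "dz": 6, "rx": 0, "ry": 0, "rz": 0, "hand": 255}, {"dx": 0, "dy": 0, "dz": 6, "rx": 0, "ry": 0, "rz": 0, "hand": 255}, {"dx": 0, "dy": 0, "dz": 6, "rx": 0, "ry": 0, "rz": 0, "hand": 255}])

```text
time_s: 5.9
position: [0.4548, 0.2493, 0.034]
orientation: [[0.996, 0.094, -0.001], [0.094, -0.996, -0.0], [-0.001, 0.0, -1.0]]
force: [0.9, 0.8, 1.9]
grip_width: 0.0003
grip_force: 0.7
```

```bash
python3 - <<'E'
from h import *
d=camera("wrist"); cv2.imwrite("pics/w2.png",d["image"][:,:,::-1])
print([(b["box"],b["score"]) for b in boxes_of("wrist","square_plate")])
s=r.sense();print(s["position"],s["force"])
E
```

```text
[([210.4, 0.0, 430.0, 264.0], 0.66)]
[0.45485479 0.24927443 0.03402391] [ 0.92721729 -0.17657292  1.2804079 ]
```

Request:
jog_arm(commands=[{"dx": 0, "dy": 0, "dz": 0.5, "rx": 0, "ry": 0, "rz": 0, "hand": 255}, {"dx": 0, "dy": 0, "dz": 1, "rx": 0, "ry": 0, "rz": 0, "hand": 255}, {"dx": 0, "dy": 0, "dz": 1.5, "rx": 0, "ry": 0, "rz": 0, "hand": 255}, {"dx": 0, "dy": 0, "dz": 2, "rx": 0, "ry": 0, "rz": 0, "hand": 255}, {"dx": 0, "dy": 0, "dz": 2, "rx": 0, "ry": 0, "rz": 0, "hand": 255}, {"dx": 0, "dy": 0, "dz": 2, "rx": 0, "ry": 0, "rz": 0, "hand": 255}, {"dx": 0, "dy": 0, "dz": 2, "rx": 0, "ry": 0, "rz": 0, "hand": 255}, {"dx": 0, "dy": 0, "dz": 2, "rx": 0, "ry": 0, "rz": 0, "hand": 255}])

```text
time_s: 6.8
position: [0.4551, 0.2493, 0.0322]
orientation: [[0.996, 0.094, -0.0], [0.094, -0.996, -0.0], [-0.0, 0.0, -1.0]]
force: [-0.0, 0.4, 2.0]
grip_width: -0.0002
grip_force: 0.8
```

Request:
jog_arm(commands=[{"dx": 0, "dy": 0, "dz": 0.5, "rx": 0, "ry": 0, "rz": 0, "hand": 255}, {"dx": 0, "dy": 0, "dz": 1, "rx": 0, "ry": 0, "rz": 0, "hand": 255}, {"dx": 0, "dy": 0, "dz": 1.5, "rx": 0, "ry": 0, "rz": 0, "hand": 255}, {"dx": 0, "dy": 0, "dz": 2, "rx": 0, "ry": 0, "rz": 0, "hand": 255}, {"dx": 0, "dy": 0, "dz": 2, "rx": 0, "ry": 0, "rz": 0, "hand": 255}, {"dx": 0, "dy": 0, "dz": 2, "rx": 0, "ry": 0, "rz": 0, "hand": 255}, {"dx": 0, "dy": 0, "dz": 2, "rx": 0, "ry": 0, "rz": 0, "hand": 255}, {"dx": 0, "dy": 0, "dz": 2, "rx": 0, "ry": 0, "rz": 0, "hand": 255}])

```text
time_s: 7.6
position: [0.4553, 0.2494, 0.0309]
orientation: [[0.996, 0.094, 0.001], [0.094, -0.996, -0.0], [0.001, 0.0, -1.0]]
force: [-1.0, -1.2, 5.5]
grip_width: -0.0
grip_force: 2.7
```

Request:
jog_arm(commands=[{"dx": 0, "dy": 0, "dz": 0.5, "rx": 0, "ry": 0, "rz": 0, "hand": 255}, {"dx": 0, "dy": 0, "dz": 1, "rx": 0, "ry": 0, "rz": 0, "hand": 255}, {"dx": 0, "dy": 0, "dz": 1, "rx": 0, "ry": 0, "rz": 0, "hand": 255}, {"dx": 0, "dy": 0, "dz": 1, "rx": 0, "ry": 0, "rz": 0, "hand": 255}, {"dx": 0, "dy": 0, "dz": 1, "rx": 0, "ry": 0, "rz": 0, "hand": 255}, {"dx": 0, "dy": 0, "dz": 1, "rx": 0, "ry": 0, "rz": 0, "hand": 255}, {"dx": 0, "dy": 0, "dz": 1, "rx": 0, "ry": 0, "rz": 0, "hand": 255}, {"dx": 0, "dy": 0, "dz": 1, "rx": 0, "ry": 0, "rz": 0, "hand": 255}])

```text
time_s: 8.4
position: [0.4554, 0.2494, 0.0308]
orientation: [[0.996, 0.094, 0.001], [0.094, -0.996, 0.0], [0.001, 0.0, -1.0]]
force: [-2.6, -1.5, 9.9]
grip_width: 0.0002
grip_force: 4.8
```

At the stop: the force rises while the position holds. Now I'll raise the arm and look.

Request:
jog_arm(commands=[{"dx": 0, "dy": 0, "dz": -10, "rx": 0, "ry": 0, "rz": 0, "hand": 255}, {"dx": 0, "dy": 0, "dz": -30, "rx": 0, "ry": 0, "rz": 0, "hand": 255}, {"dx": 0, "dy": 0, "dz": -60, "rx": 0, "ry": 0, "rz": 0, "hand": 100}, {"dx": 0, "dy": 0, "dz": -90, "rx": 0, "ry": 0, "rz": 0, "hand": 75}, {"dx": 0, "dy": 0, "dz": -120, "rx": 0, "ry": 0, "rz": 0, "hand": 75}, {"dx": 0, "dy": 0, "dz": -140, "rx": 0, "ry": 0, "rz": 0, "hand": 75}, {"dx": 0, "dy": 0, "dz": -150, "rx": 0, "ry": 0, "rz": 0, "hand": 75}, {"dx": 0, "dy": 0, "dz": -150, "rx": 0, "ry": 0, "rz": 0, "hand": 75}])

```text
time_s: 9.2
position: [0.4555, 0.2496, 0.1804]
orientation: [[0.996, 0.094, 0.002], [0.094, -0.996, 0.001], [0.002, -0.001, -1.0]]
force: [0.2, 0.2, -0.3]
grip_width: 0.0604
grip_force: 0.0
```

```bash
cat > look.py <<'E'
from h import *
import sys
th=.44;o=np.array([.498,.2525]);psi=np.radians(5.4)
def pts(o,psi,th,top=3):
    T=np.array([[-55,-50],[5,-50],[5,-18],[85,-18],[85,18],[5,18],[5,50],[-55,50]])/1000;t=top/1000
    x=T[:,0]*np.cos(th)-t*np.sin(th);z=.045+T[:,0]*np.sin(th)+t*np.cos(th);y=T[:,1];c,s=np.cos(psi),np.sin(psi)
    return np.c_[o[0]+c*x-s*y,o[1]+s*x+c*y,z]
out=[]
for n,(a,b,e,f) in {"wrist":(0,230,200,440),"scene":(110,200,340,460)}.items():
    d=camera(n);k=600//(b-a) if n=="scene" else 2
    im=cv2.resize(d["image"][a:b,e:f],None,fx=k,fy=k,interpolation=2)[:,:,::-1].copy()
    cv2.polylines(im,[np.round((proj(d,pts(o,psi,th))-[e,a]+.5)*k).astype(int)],True,(0,0,255),1)
    out.append(im)
h=max(i.shape[0] for i in out);out=[cv2.copyMakeBorder(i,0,h-i.shape[0],0,0,0) for i in out]
im=np.hstack(out);f=800/im.shape[1];cv2.imwrite(sys.argv[1],cv2.resize(im,None,fx=f,fy=f,interpolation=3))
s=r.sense();print(s["position"],s["grip_width"],s["time_s"],s["qpos"])
E
python3 look.py pics/tip.png
```

```text
[0.45442466 0.249068   0.17781992] 0.06049124276815441 9.3 [ 2.24578861e+01  2.00878990e+00  8.77626237e+01 -2.35125194e-03
  9.03750197e+01  1.07084166e+02]
```

View pics/tip.png

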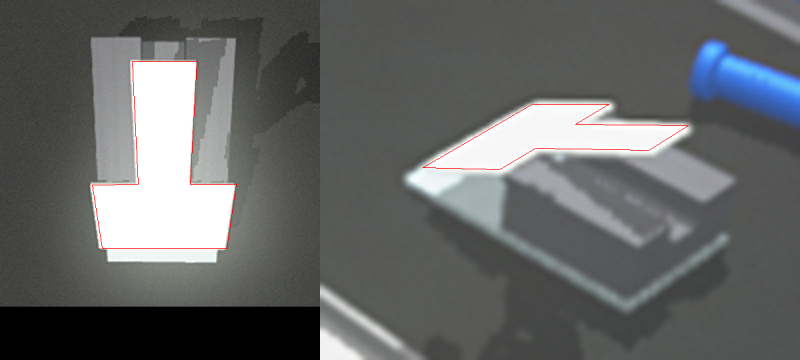

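The red model (tilt 0.44) overlays the plate in both views, so the tab is up and staying up. Now I'll plan the grasp square to the tab at plate x = 50 mm, with the fingertips just past its underside.

```bash
cat >> h.py <<'E'
def plate(x,y,z,o=(.498,.2527),psi=5.4,th=.44):
    R=Rt(psi,th); return np.array([o[0],o[1],.045])+(R@np.array([x,-y,-z]))/1000
E
python3 - <<'E'
from h import *
R=Rt(5.4,.44); print(plate(50,0,0))
print(cmd(plate(50,0,46),R)); print(cmd(plate(50,0,-3.5),R))
E
```

```text
[0.54303682 0.25695723 0.06629697]
(array([69.5,  0.4, 69.7]), array([ 9.000e-04,  4.424e-01, -3.000e-04]))
(array([ 90.7,   0.4, 114.5]), array([ 9.000e-04,  4.424e-01, -3.000e-04]))
```

Request:
jog_arm(commands=[{"dx": 12, "dy": 0, "dz": 10, "rx": 0, "ry": 0.08, "rz": 0, "hand": 75}, {"dx": 24, "dy": 0, "dz": 20, "rx": 0, "ry": 0.16, "rz": 0, "hand": 75}, {"dx": 36, "dy": 0, "dz": 32, "rx": 0, "ry": 0.24, "rz": 0, "hand": 75}, {"dx": 48, "dy": 0, "dz": 44, "rx": 0, "ry": 0.32, "rz": 0, "hand": 75}, {"dx": 60, "dy": 0, "dz": 58, "rx": 0, "ry": 0.4, "rz": 0, "hand": 75}, {"dx": 69.5, "dy": 0.4, "dz": 69.7, "rx": 0, "ry": 0.442, "rz": 0, "hand": 75}, {"dx": 69.5, "dy": 0.4, "dz": 69.7, "rx": 0, "ry": 0.442, "rz": 0, "hand": 75}, {"dx": 69.5, "dy": 0.4, "dz": 69.7, "rx": 0, "ry": 0.442, "rz": 0, "hand": 75}])

```text
time_s: 10.1
position: [0.5233, 0.255, 0.1078]
orientation: [[0.902, 0.094, 0.422], [0.085, -0.996, 0.039], [0.424, 0.001, -0.906]]
force: [0.0, -0.1, -0.4]
grip_width: 0.0602
grip_force: 0.0
```

```bash
python3 - <<'E'
from h import *
R=Rt(5.4,.44); print(cmd(plate(50,0,-3.5),R)); s=r.sense(); print(s["qpos"].round(1),s["force"])
d=camera("wrist");cv2.imwrite("pics/w3.png",d["image"][:,:,::-1])
E
```

```text
(array([ 0.4, -0.1, 49.5]), array([0.0013, 0.0019, 0.0001]))
[ 25.   -2.2 103.8 -10.1  55.  113.7] [ 0.03047063 -0.06208273 -0.35994162]
```

View pics/w3.png

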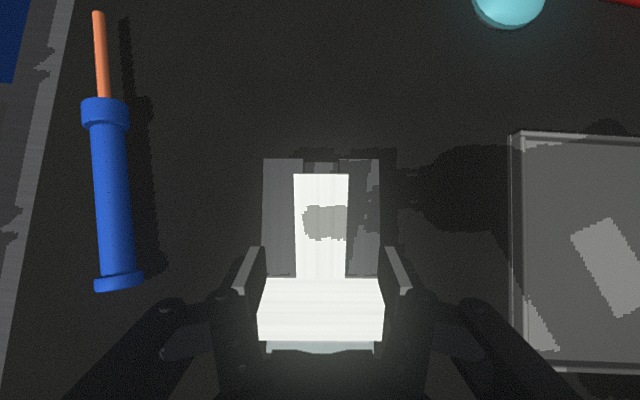

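The wrist view shows the tab at columns 293–348, centred between the open fingers at columns 250 and 398. Next: advance 49.5 mm, then close.

Request:
jog_arm(commands=[{"dx": 0, "dy": 0, "dz": 12, "rx": 0, "ry": 0, "rz": 0, "hand": 75}, {"dx": 0, "dy": 0, "dz": 24, "rx": 0, "ry": 0, "rz": 0, "hand": 75}, {"dx": 0, "dy": 0, "dz": 34, "rx": 0, "ry": 0, "rz": 0, "hand": 75}, {"dx": 0.4, "dy": 0, "dz": 42, "rx": 0, "ry": 0, "rz": 0, "hand": 75}, {"dx": 0.4, "dy": 0, "dz": 47, "rx": 0, "ry": 0, "rz": 0, "hand": 75}, {"dx": 0.4, "dy": 0, "dz": 49.5, "rx": 0, "ry": 0, "rz": 0, "hand": 75}, {"dx": 0.4, "dy": 0, "dz": 49.5, "rx": 0, "ry": 0, "rz": 0, "hand": 75}, {"dx": 0.4, "dy": 0, "dz": 49.5, "rx": 0, "ry": 0, "rz": 0, "hand": 75}])

```text
time_s: 10.95
position: [0.546, 0.2576, 0.0653]
orientation: [[0.9, 0.094, 0.426], [0.085, -0.996, 0.04], [0.428, -0.0, -0.904]]
force: [-0.1, -0.8, 0.0]
grip_width: 0.06
grip_force: 0.0
```

```bash
python3 - <<'E'
from h import *
print(cmd(plate(50,0,-3.5),Rt(5.4,.44)))
E
```

```text
(array([-2.3,  0.3,  1.4]), array([ 0.0001, -0.0025, -0.0004]))
```

Request:
jog_arm(commands=[{"dx": 0, "dy": 0, "dz": 0, "rx": 0, "ry": 0, "rz": 0, "hand": 110}, {"dx": 0, "dy": 0, "dz": 0, "rx": 0, "ry": 0, "rz": 0, "hand": 125}, {"dx": 0, "dy": 0, "dz": 0, "rx": 0, "ry": 0, "rz": 0, "hand": 140}, {"dx": 0, "dy": 0, "dz": 0, "rx": 0, "ry": 0, "rz": 0, "hand": 160}, {"dx": 0, "dy": 0, "dz": 0, "rx": 0, "ry": 0, "rz": 0, "hand": 255}, {"dx": 0, "dy": 0, "dz": 0, "rx": 0, "ry": 0, "rz": 0, "hand": 255}, {"dx": 0, "dy": 0, "dz": 0, "rx": 0, "ry": 0, "rz": 0, "hand": 255}, {"dx": 0, "dy": 0, "dz": 0, "rx": 0, "ry": 0, "rz": 0, "hand": 255}], newtons=60)

```text
time_s: 11.75
position: [0.5459, 0.2576, 0.0653]
orientation: [[0.9, 0.094, 0.426], [0.085, -0.996, 0.04], [0.428, -0.0, -0.904]]
force: [-0.9, 0.7, 2.0]
grip_width: 0.0329
grip_force: 59.4
```

The grip reads 32.9 mm, not the 36 mm of the tab's width, so I'll look before lifting.

```bash
python3 - <<'E'
from h import *
d=camera("wrist");a=cv2.resize(d["image"][150:370,200:450],None,fx=1.6,fy=1.6)
d=camera("scene");b=cv2.resize(d["image"][90:200,340:460],(400,352),interpolation=2)
cv2.imwrite("pics/g1.png",np.hstack([a[:352],b])[:,:,::-1])
s=r.sense();print(s["grip_width"],s["force"],s["torque"])
E
```

```text
0.032834723858877916 [-1.34052921  0.02004806  2.44024684] [0.04260346 0.24614894 0.02896588]
```

View pics/g1.png

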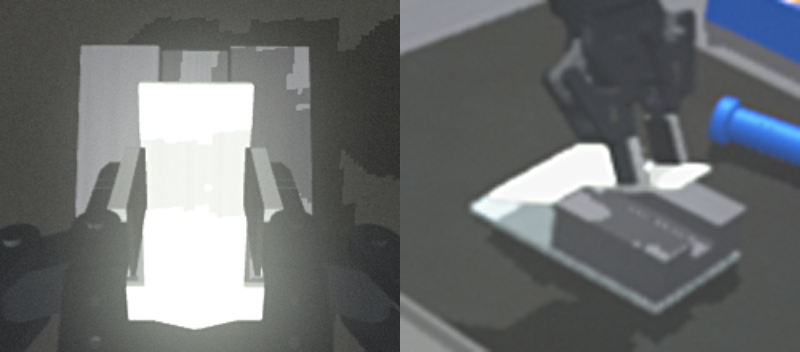

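The picture shows the tab held only at the very tips of the pads, which splays them. I'll open, go 4 mm deeper and grip again more gently.

Request:
jog_arm(commands=[{"dx": 0, "dy": 0, "dz": 0, "rx": 0, "ry": 0, "rz": 0, "hand": 110}, {"dx": 0, "dy": 0, "dz": 0, "rx": 0, "ry": 0, "rz": 0, "hand": 110}, {"dx": 0, "dy": 0, "dz": 0, "rx": 0, "ry": 0, "rz": 0, "hand": 110}, {"dx": -1, "dy": 0.3, "dz": 2, "rx": 0, "ry": 0, "rz": 0, "hand": 110}, {"dx": -2, "dy": 0.3, "dz": 4, "rx": 0, "ry": 0, "rz": 0, "hand": 110}, {"dx": -2, "dy": 0.3, "dz": 5, "rx": 0, "ry": 0, "rz": 0, "hand": 110}, {"dx": -2, "dy": 0.3, "dz": 5, "rx": 0, "ry": 0, "rz": 0, "hand": 110}, {"dx": -2, "dy": 0.3, "dz": 5, "rx": 0, "ry": 0, "rz": 0, "hand": 110}])

```text
time_s: 12.65
position: [0.5461, 0.2572, 0.0595]
orientation: [[0.9, 0.094, 0.426], [0.085, -0.996, 0.04], [0.428, 0.0, -0.904]]
force: [0.2, 0.4, -0.5]
grip_width: 0.0488
grip_force: 0.0
```

Request:
jog_arm(commands=[{"dx": 0, "dy": 0, "dz": 0, "rx": 0, "ry": 0, "rz": 0, "hand": 120}, {"dx": 0, "dy": 0, "dz": 0, "rx": 0, "ry": 0, "rz": 0, "hand": 130}, {"dx": 0, "dy": 0, "dz": 0, "rx": 0, "ry": 0, "rz": 0, "hand": 140}, {"dx": 0, "dy": 0, "dz": 0, "rx": 0, "ry": 0, "rz": 0, "hand": 160}, {"dx": 0, "dy": 0, "dz": 0, "rx": 0, "ry": 0, "rz": 0, "hand": 255}, {"dx": 0, "dy": 0, "dz": 0, "rx": 0, "ry": 0, "rz": 0, "hand": 255}, {"dx": 0, "dy": 0, "dz": 0, "rx": 0, "ry": 0, "rz": 0, "hand": 255}, {"dx": 0, "dy": 0, "dz": 0, "rx": 0, "ry": 0, "rz": 0, "hand": 255}], newtons=50)

```text
time_s: 13.45
position: [0.5462, 0.2573, 0.0598]
orientation: [[0.9, 0.094, 0.426], [0.085, -0.996, 0.04], [0.428, -0.0, -0.904]]
force: [-1.9, -0.1, 2.5]
grip_width: 0.0339
grip_force: 49.6
```

```bash
python3 - <<'E'
from h import *
print(cmd(plate(50,0,-3.5),Rt(5.4,.44)))
E
```

```text
(array([-0.1,  0. , -3.7]), array([ 0.0001, -0.0022, -0.0004]))
```

Request:
jog_arm(commands=[{"dx": 0.9, "dy": 0, "dz": -1.8, "rx": 0, "ry": 0, "rz": 0, "hand": 255}, {"dx": 2.1, "dy": 0, "dz": -4.5, "rx": 0, "ry": 0, "rz": 0, "hand": 255}, {"dx": 4.3, "dy": 0, "dz": -9, "rx": 0, "ry": 0, "rz": 0, "hand": 255}, {"dx": 7.7, "dy": 0, "dz": -16.3, "rx": 0, "ry": 0, "rz": 0, "hand": 255}, {"dx": 12, "dy": 0, "dz": -25.3, "rx": 0, "ry": 0, "rz": 0, "hand": 255}, {"dx": 17, "dy": 0, "dz": -36, "rx": 0, "ry": 0, "rz": 0, "hand": 255}, {"dx": 21.4, "dy": 0, "dz": -45.2, "rx": 0, "ry": 0, "rz": 0, "hand": 255}, {"dx": 21.4, "dy": 0, "dz": -45.2, "rx": 0, "ry": 0, "rz": 0, "hand": 255}])

```text
time_s: 14.25
position: [0.5477, 0.2579, 0.1132]
orientation: [[0.898, 0.094, 0.431], [0.084, -0.996, 0.042], [0.433, -0.002, -0.902]]
force: [0.5, -0.0, -0.7]
grip_width: 0.0337
grip_force: 49.8
```

```bash
cat > look2.py <<'E'
from h import *
import sys
d=camera("wrist");a=cv2.resize(d["image"][120:400,180:460],(400,400))
d=camera("scene");b=cv2.resize(d["image"][60:260,240:440],(400,400),interpolation=2)
cv2.imwrite(sys.argv[1],np.hstack([a,b])[:,:,::-1])
s=r.sense();print(s["grip_width"],s["grip_force"],s["force"],s["torque"],s["position"])
E
python3 look2.py pics/l1.png
```

```text
0.03399272077966922 49.74650859832764 [-0.4019831   0.19567264 -0.98782496] [-0.00804435  0.24361936  0.00623948] [0.5463525  0.25728257 0.11032999]
```

View pics/l1.png

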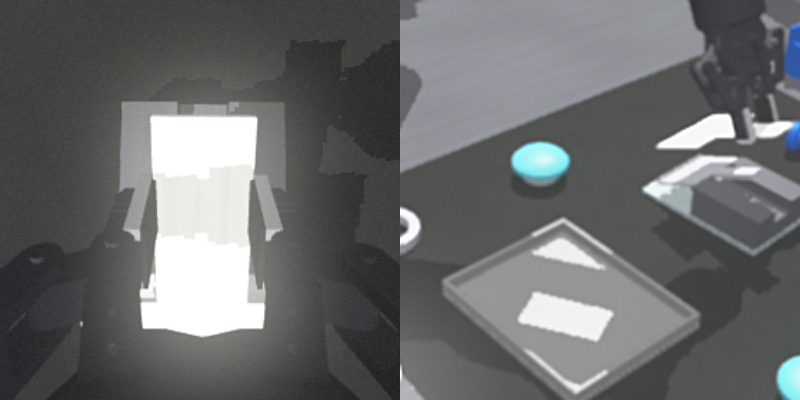

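The plate hangs level in its tilted grip and has cleared the rocker. Next I'll carry it above the tray, turning it nearly flat with the body end slightly low.

```bash
python3 - <<'E'
from h import *
t=np.array([.575,.002,.10]);print(cmd(t,Rt(2.1,.06)));print(cmd([.555,.2,.13],Rt(4,.3)))
d=camera("top")
from itertools import product
m=masks_of("top","tray")[0]["pixels"];print(place_of("top","tray")[0])
E
```

```text
(array([-2.000e-01,  2.568e+02,  1.130e+01]), array([-0.0145, -0.3828,  0.0556]))
(array([ 11.4,  57.8, -16.4]), array([-0.0089, -0.1429,  0.0222]))
{'uv': [316.2, 203.0], 'score': 0.84}
```

Request:
jog_arm(commands=[{"dx": 2, "dy": 15, "dz": -4, "rx": -0.001, "ry": -0.03, "rz": 0.004, "hand": 255}, {"dx": 2, "dy": 45, "dz": -4, "rx": -0.003, "ry": -0.08, "rz": 0.01, "hand": 255}, {"dx": 2, "dy": 85, "dz": -2, "rx": -0.005, "ry": -0.14, "rz": 0.02, "hand": 255}, {"dx": 1, "dy": 130, "dz": 0, "rx": -0.008, "ry": -0.21, "rz": 0.03, "hand": 255}, {"dx": 1, "dy": 175, "dz": 3, "rx": -0.01, "ry": -0.27, "rz": 0.04, "hand": 255}, {"dx": 0, "dy": 215, "dz": 7, "rx": -0.012, "ry": -0.33, "rz": 0.048, "hand": 255}, {"dx": 0, "dy": 245, "dz": 10, "rx": -0.014, "ry": -0.37, "rz": 0.054, "hand": 255}, {"dx": 0, "dy": 257, "dz": 11, "rx": -0.0145, "ry": -0.383, "rz": 0.0556, "hand": 255}])

```text
time_s: 15.3
position: [0.5754, -0.0013, 0.0985]
orientation: [[0.998, 0.033, 0.057], [0.033, -0.999, 0.001], [0.057, 0.001, -0.998]]
force: [0.3, 0.7, -1.5]
grip_width: 0.034
grip_force: 49.9
```

```bash
python3 - <<'E'
from h import *
d=camera("top");a=d["image"][120:290,230:400]
a=cv2.resize(a,(400,400),interpolation=2)
d=camera("scene");b=cv2.resize(d["image"][100:300,220:420],(400,400),interpolation=2)
cv2.imwrite("pics/t1.png",np.hstack([a,b])[:,:,::-1])
print(cmd([.575,.002,.02],Rt(2.1,.06)),r.sense()["force"],r.sense()["grip_width"])
E
```

```text
(array([-4.5, -1.5, 78.6]), array([ 0.0002,  0.0024, -0.0025])) [-0.47427617  0.07996459 -0.94512159] 0.03369620033949722
```

View pics/t1.png

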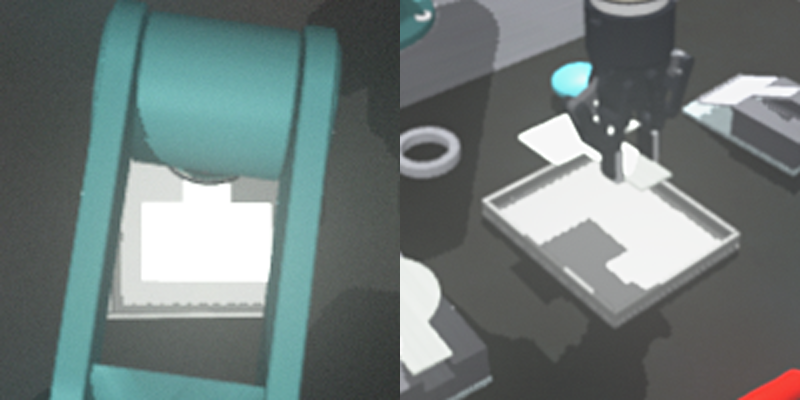

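The plate is held over the tray and centred inside the walls. Now I'll lower it.

Request:
jog_arm(commands=[{"dx": 0, "dy": 0, "dz": 12, "rx": 0, "ry": 0, "rz": 0, "hand": 255}, {"dx": -1, "dy": -1, "dz": 28, "rx": 0, "ry": 0, "rz": 0, "hand": 255}, {"dx": -2, "dy": -1, "dz": 44, "rx": 0, "ry": 0, "rz": 0, "hand": 255}, {"dx": -3, "dy": -1.5, "dz": 58, "rx": 0, "ry": 0, "rz": 0, "hand": 255}, {"dx": -4, "dy": -1.5, "dz": 70, "rx": 0, "ry": 0, "rz": 0, "hand": 255}, {"dx": -4.5, "dy": -1.5, "dz": 78, "rx": 0, "ry": 0, "rz": 0, "hand": 255}, {"dx": -4.5, "dy": -1.5, "dz": 78, "rx": 0, "ry": 0, "rz": 0, "hand": 255}, {"dx": -4.5, "dy": -1.5, "dz": 78, "rx": 0, "ry": 0, "rz": 0, "hand": 255}])

```text
time_s: 16.2
position: [0.5753, 0.0033, 0.0219]
orientation: [[0.998, 0.037, 0.059], [0.037, -0.999, 0.002], [0.06, 0.0, -0.998]]
force: [0.1, -0.2, -0.9]
grip_width: 0.0337
grip_force: 49.9
```

```bash
python3 - <<'E'
from h import *
s=r.sense();print(s["position"],s["force"],s["torque"],s["grip_width"],cmd([.575,.002,.005],Rt(2.1,.06)))
E
```

```text
[0.57525292 0.0033406  0.0218669 ] [ 0.06442017 -0.20533291 -0.8774715 ] [ 0.0305214  -0.0474525   0.04511368] 0.033717577046495716 (array([-1.3,  1.3, 16.8]), array([0.0004, 0.0004, 0.0002]))
```

Lowering 13 mm to a TCP height of about 9 mm, slowly.

Request:
jog_arm(commands=[{"dx": 0, "dy": 0, "dz": 2, "rx": 0, "ry": 0, "rz": 0, "hand": 255}, {"dx": 0, "dy": 0, "dz": 4, "rx": 0, "ry": 0, "rz": 0, "hand": 255}, {"dx": 0, "dy": 0, "dz": 6, "rx": 0, "ry": 0, "rz": 0, "hand": 255}, {"dx": 0, "dy": 0, "dz": 8, "rx": 0, "ry": 0, "rz": 0, "hand": 255}, {"dx": 0, "dy": 0, "dz": 10, "rx": 0, "ry": 0, "rz": 0, "hand": 255}, {"dx": 0, "dy": 0, "dz": 12, "rx": 0, "ry": 0, "rz": 0, "hand": 255}, {"dx": 0, "dy": 0, "dz": 13, "rx": 0, "ry": 0, "rz": 0, "hand": 255}, {"dx": 0, "dy": 0, "dz": 13, "rx": 0, "ry": 0, "rz": 0, "hand": 255}])

```text
time_s: 17.0
position: [0.5755, 0.0033, 0.0083]
orientation: [[0.998, 0.037, 0.058], [0.037, -0.999, 0.002], [0.058, 0.0, -0.998]]
force: [0.4, -0.3, -1.1]
grip_width: 0.0335
grip_force: 49.9
```

Request:
jog_arm(commands=[{"dx": 0, "dy": 0, "dz": 0.5, "rx": 0, "ry": 0, "rz": 0, "hand": 255}, {"dx": 0, "dy": 0, "dz": 1, "rx": 0, "ry": 0, "rz": 0, "hand": 255}, {"dx": 0, "dy": 0, "dz": 1.5, "rx": 0, "ry": 0, "rz": 0, "hand": 255}, {"dx": 0, "dy": 0, "dz": 2, "rx": 0, "ry": 0, "rz": 0, "hand": 255}, {"dx": 0, "dy": 0, "dz": 2, "rx": 0, "ry": 0, "rz": 0, "hand": 255}, {"dx": 0, "dy": 0, "dz": 2, "rx": 0, "ry": 0, "rz": 0, "hand": 255}, {"dx": 0, "dy": 0, "dz": 2, "rx": 0, "ry": 0, "rz": 0, "hand": 255}, {"dx": 0, "dy": 0, "dz": 2, "rx": 0, "ry": 0, "rz": 0, "hand": 255}])

```text
time_s: 17.8
position: [0.5759, 0.0033, 0.0066]
orientation: [[0.998, 0.037, 0.059], [0.037, -0.999, 0.002], [0.059, 0.0, -0.998]]
force: [0.2, -0.4, -1.0]
grip_width: 0.0338
grip_force: 49.9
```

Request:
jog_arm(commands=[{"dx": 0, "dy": 0, "dz": 0.4, "rx": 0, "ry": 0, "rz": 0, "hand": 255}, {"dx": 0, "dy": 0, "dz": 0.8, "rx": 0, "ry": 0, "rz": 0, "hand": 255}, {"dx": 0, "dy": 0, "dz": 1.2, "rx": 0, "ry": 0, "rz": 0, "hand": 255}, {"dx": 0, "dy": 0, "dz": 1.5, "rx": 0, "ry": 0, "rz": 0, "hand": 255}, {"dx": 0, "dy": 0, "dz": 1.5, "rx": 0, "ry": 0, "rz": 0, "hand": 255}, {"dx": 0, "dy": 0, "dz": 1.5, "rx": 0, "ry": 0, "rz": 0, "hand": 255}, {"dx": 0, "dy": 0, "dz": 1.5, "rx": 0, "ry": 0, "rz": 0, "hand": 255}, {"dx": 0, "dy": 0, "dz": 1.5, "rx": 0, "ry": 0, "rz": 0, "hand": 255}])

```text
time_s: 18.6
position: [0.5759, 0.0033, 0.0051]
orientation: [[0.998, 0.037, 0.059], [0.037, -0.999, 0.002], [0.059, 0.0, -0.998]]
force: [0.7, 0.8, -1.7]
grip_width: 0.0339
grip_force: 49.9
```

```bash
python3 - <<'E'
from h import *
for i in range(3):
    camera("scene"); s=r.sense();print(s["position"],s["force"],s["torque"],s["grip_width"])
E
```

```text
[0.57593916 0.00328278 0.0051312 ] [ 0.7624519  -0.13232948 -0.70371217] [-0.01783428 -0.01259415 -0.0292631 ] 0.03338946895017575
[0.57592802 0.00326112 0.00512907] [0.29666187 0.03917497 0.03233985] [-0.01358797 -0.06026304 -0.03511517] 0.03390891281871965
[0.57593953 0.00325738 0.00513419] [ 0.20838071  0.04553607 -0.30663153] [-0.00450977 -0.05155276 -0.005128  ] 0.03397141520610011
```

Nothing has touched yet: the rear edge should be about 1 mm above the floor. I'll pitch slightly to seat it, then open slowly.

Request:
jog_arm(commands=[{"dx": 0, "dy": 0, "dz": 0.3, "rx": 0, "ry": 0.005, "rz": 0, "hand": 255}, {"dx": 0, "dy": 0, "dz": 0.6, "rx": 0, "ry": 0.01, "rz": 0, "hand": 255}, {"dx": 0, "dy": 0, "dz": 0.6, "rx": 0, "ry": 0.01, "rz": 0, "hand": 255}, {"dx": 0, "dy": 0, "dz": 0.6, "rx": 0, "ry": 0.01, "rz": 0, "hand": 255}, {"dx": 0, "dy": 0, "dz": 0.6, "rx": 0, "ry": 0.01, "rz": 0, "hand": 255}, {"dx": 0, "dy": 0, "dz": 0.6, "rx": 0, "ry": 0.01, "rz": 0, "hand": 255}, {"dx": 0, "dy": 0, "dz": 0.6, "rx": 0, "ry": 0.01, "rz": 0, "hand": 255}, {"dx": 0, "dy": 0, "dz": 0.6, "rx": 0, "ry": 0.01, "rz": 0, "hand": 255}], newtons=25)

```text
time_s: 19.55
position: [0.5762, 0.0033, 0.0048]
orientation: [[0.997, 0.037, 0.069], [0.037, -0.999, 0.002], [0.069, 0.0, -0.998]]
force: [-0.0, -0.3, 4.5]
grip_width: 0.0337
grip_force: 51.8
```

Request:
jog_arm(commands=[{"dx": 0, "dy": 0, "dz": 0, "rx": 0, "ry": 0, "rz": 0, "hand": 156}, {"dx": 0, "dy": 0, "dz": 0, "rx": 0, "ry": 0, "rz": 0, "hand": 152}, {"dx": 0, "dy": 0, "dz": 0, "rx": 0, "ry": 0, "rz": 0, "hand": 149}, {"dx": 0, "dy": 0, "dz": 0, "rx": 0, "ry": 0, "rz": 0, "hand": 146}, {"dx": 0, "dy": 0, "dz": 0, "rx": 0, "ry": 0, "rz": 0, "hand": 143}, {"dx": 0, "dy": 0, "dz": 0, "rx": 0, "ry": 0, "rz": 0, "hand": 138}, {"dx": 0, "dy": 0, "dz": 0, "rx": 0, "ry": 0, "rz": 0, "hand": 130}, {"dx": 0, "dy": 0, "dz": 0, "rx": 0, "ry": 0, "rz": 0, "hand": 120}])

```text
time_s: 20.35
position: [0.5755, 0.0034, 0.004]
orientation: [[0.997, 0.037, 0.068], [0.037, -0.999, 0.002], [0.068, 0.0, -0.998]]
force: [0.0, 0.4, 0.8]
grip_width: 0.045
grip_force: 0.0
```

Request:
jog_arm(commands=[{"dx": 0, "dy": 0, "dz": 0, "rx": 0, "ry": 0, "rz": 0, "hand": 100}, {"dx": 0, "dy": 0, "dz": 0, "rx": 0, "ry": 0, "rz": 0, "hand": 90}, {"dx": 0, "dy": 0, "dz": 0, "rx": 0, "ry": 0, "rz": 0, "hand": 90}, {"dx": 0, "dy": 0, "dz": 0, "rx": 0, "ry": 0, "rz": 0, "hand": 90}, {"dx": 0, "dy": 0, "dz": -4, "rx": 0, "ry": 0, "rz": 0, "hand": 90}, {"dx": 0, "dy": 0, "dz": -10, "rx": 0, "ry": 0, "rz": 0, "hand": 90}, {"dx": 0, "dy": 0, "dz": -20, "rx": 0, "ry": 0, "rz": 0, "hand": 90}, {"dx": 0, "dy": 0, "dz": -35, "rx": 0, "ry": 0, "rz": 0, "hand": 90}])

```text
time_s: 21.15
position: [0.5731, 0.0032, 0.0399]
orientation: [[0.997, 0.037, 0.068], [0.037, -0.999, 0.002], [0.068, 0.0, -0.998]]
force: [0.5, -0.6, -1.0]
grip_width: 0.0551
grip_force: 0.0
```

Request:
jog_arm(commands=[{"dx": 0, "dy": 0, "dz": -20, "rx": 0, "ry": 0, "rz": 0, "hand": 90}, {"dx": 0, "dy": 0, "dz": -50, "rx": 0, "ry": 0, "rz": 0, "hand": 90}, {"dx": -20, "dy": 0, "dz": -80, "rx": 0, "ry": 0, "rz": 0, "hand": 90}, {"dx": -50, "dy": 0, "dz": -110, "rx": 0, "ry": 0, "rz": 0, "hand": 90}, {"dx": -80, "dy": 0, "dz": -140, "rx": 0, "ry": 0, "rz": 0, "hand": 90}, {"dx": -120, "dy": 0, "dz": -160, "rx": 0, "ry": 0, "rz": 0, "hand": 90}, {"dx": -150, "dy": 0, "dz": -170, "rx": 0, "ry": 0, "rz": 0, "hand": 90}, {"dx": -150, "dy": 0, "dz": -170, "rx": 0, "ry": 0, "rz": 0, "hand": 90}])

```text
time_s: 21.95
position: [0.4108, -0.0027, 0.2025]
orientation: [[0.996, 0.036, 0.075], [0.036, -0.999, 0.001], [0.075, 0.002, -0.997]]
force: [0.0, -0.4, -0.9]
grip_width: 0.0555
grip_force: 0.0
```

```bash
python3 - <<'E'
from h import *
d=camera("wrist");a=cv2.resize(d["image"],(400,250),interpolation=3)
d=camera("scene");b=cv2.resize(d["image"][110:310,160:480],(400,250),interpolation=2)
cv2.imwrite("pics/end.png",np.hstack([a,b])[:,:,::-1])
s=r.sense();print(s["time_s"],s["position"],s["grip_width"],s["force"])
E
```

```text
22.05 [ 0.41257645 -0.00272934  0.20044904] 0.05512369368910477 [ 0.08055759  0.53268822 -0.42759462]
```

View pics/end.png

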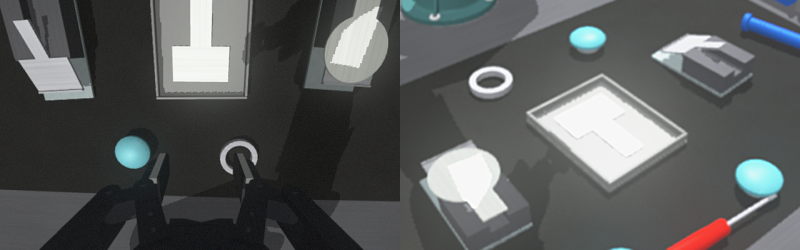

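The plate lies flat inside the tray walls (scene panel, about (605,130)). The round plate sits undisturbed on its rocker, the arm is clear, and 22 s have passed, so I'm handing in.

```bash
python3 -c "
from workcell import job
print(job.job_done())"
```

```text
the job is handed in; nothing more can be done
None
```

The square plate was tipped up, lifted by its raised tab and set down flat inside the tray (the tab end settled the last ~6 mm on release), the round plate was left undisturbed on its rocker, and I handed the job in at about 22 s; no verdict came back.

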